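Lift a rusk from the toast rack with tongs

TASK

Pick up the steel tongs from the bamboo tray and use them to take the tall arched rusk out of the toast rack: close the jaws on its upper part while it stands in its slot and draw it upward until all of it is well clear of the top of the rack (a couple of centimetres or more). Finish while still holding the tongs squeezed, with the rusk held still in the air between the jaws; never touch the rusk with the gripper itself, and leave the short rusks and everything else where they are.

Things in the scene. Friction and masses are not known exactly. Their poses are not given: they have to be found in the camera images.
- tongs: Steel tongs, 205 mm long, 0.11 kg, lying on the tray, arms side by side, jaws away from the robot. Origin on the hinge axis at the underside; x from the hinge along the centre line of the open tongs, z up. Hinge barrel and jaws are 30 mm tall and carry it; arms are strips 20 mm tall (5 to 25 mm up), 3 mm thick. This frame is the +y arm's: closed by q, the centre line turns by +q/2 about z.
- tongs_grip (a point): Midway between the arms, 80 mm from the hinge, 15 mm above the underside, near the centre of mass: the place to squeeze the arms from above. Over the arms' outsides here: about 43 to 46 mm open, 30 mm when the jaws hold the 12 mm rusk. The jaws' middle lies 105 mm further along x.
- tongs_jaws (a point): Midway between the open jaws, 185 mm from the hinge, 15 mm above the underside. The jaws are flat plates 40 mm long, 30 mm tall, with a gap of about 43 mm when open.
- tongs_arm (a joint): Closing angle (rad): about 0 open, 0.17 on the rusk, 0.22 shut. A spring (3.5 N m/rad) opens the tongs: at the grip point about 4 N starts to close them, about 12 N brings the jaws onto the rusk, and 0.43 of any excess presses it. Squeezed to 38 mm over the arms, the spring keeps them firm in the gripper with the jaws still some 30 mm apart.
- tray: Flat bamboo tray under the tongs, fixed, 250 x 130 x 8 mm, with a 16 mm high lip at each short end. Origin at the centre of its underside, x along its length.
- rack: Steel toast rack, fixed. Origin at the centre of its underside, z up. Base plate 94 x 124 x 12 mm; three slots along x at y = -45, 0 and 45 mm, each between two wire hoops 14.5 mm apart, tops 60 mm above the table. The rusks stand on the base plate, 12 mm above the table, between end bars 76 mm apart. Its -x end faces the robot.
- rusk: The tall rusk: hard dry bread slice with an arched top, 70 to 76 mm long, 12 mm thick, 95 mm tall, about 0.045 kg, upright in one of the rack's slots, its top 107 mm above the table (well above the others). Origin at the centre of its underside, x along its length (the slot), y through its thickness, z up.
- rusk_center (a point): Centre of the tall rusk, 47.5 mm above its underside.
- cracker1_center (a point): Centre of a short square rusk, 60 x 12 x 60 mm, in another slot of the rack (top 72 mm above the table).
- cracker2_center (a point): Centre of the other short square rusk, same size.
- jar1: Glass spice jar with lid, 48 mm across, 100 mm tall; bystander behind the middle. Origin at the centre of its underside.
- jar2: Spice jar as jar1, behind at the left.
- jar3: Spice jar as jar1, behind at the right.
- salt: White ceramic salt cellar, 58 mm across, 45 mm tall; bystander between tray and rack. Origin at the centre of its underside.
- cezve: Stainless steel coffee pot with a long handle, 84 mm across, 75 mm tall; bystander on the left. Handle, along its own y, reaches 155 mm out and 95 mm up. Origin at the centre of its underside.
- tin: Closed hinged aluminium tin, 88 x 123 x 54 mm; bystander on the right. Origin at the centre of its underside.
Mind the look-alikes: they are no part of the job. Leave any purple or yellow look-alike of the jar2 alone. What is shaped like the rack but orange is not meant.

How it is judged:
On the way, in this order (a step that is already met when the one before it is completed fails the run):
1. the tongs are held in the gripper, lifted off the tray, the rusk still in its slot (contact force between tongs and the fingers above 1 N and height (world z) of tongs_grip above 0.05 m and distance of rusk_center from where it was at the start of the episode below 0.015 m), for 0.2 s.
2. the jaws are closed on the rusk while it stands in its slot (contact force between tongs and the fingers above 1 N and contact force between tongs and rusk above 0.6 N and value of joint tongs_arm above 0.08 rad and distance of rusk_center from where it was at the start of the episode below 0.025 m), for 0.1 s.
At the end, for the whole second after the job is handed in: Gripper holds the tongs (over 1 N), jaws hold the tall rusk (over 0.6 N, joint above 0.08), rusk centre over 119.5 mm and jaws over 130 mm up, rusk slower than 40 mm/s and touching no rack or gripper, tongs off tray and rack; short rusks within 25 mm, bystanders within 30 mm and upright (contact force between tongs and the fingers above 1 N and contact force between tongs and rusk above 0.6 N and value of joint tongs_arm above 0.08 rad and height (world z) of rusk_center above 0.1195 m and height (world z) of tongs_jaws above 0.13 m and contact force between each of rusk, tongs and rack below 0.02 N and contact force between rusk and the fingers below 0.02 N and contact force between rusk and the arm below 0.02 N and linear speed of rusk below 0.04 m/s and contact force between tongs and tray below 0.02 N and distance of each of cracker1_center, cracker2_center from where it was at the start of the episode below 0.025 m and distance of each of jar1, jar2, jar3, salt, cezve, tin from where it was at the start of the episode below 0.03 m and angle between each of jar1, jar2, jar3, salt, cezve, tin's own z axis and vertical below 0.3 rad); the arm keeps its last pose, push and grip.
It fails at once if the rusk is touched by the gripper or arm instead of the tongs (contact force between rusk and the fingers above 0.3 N or contact force between rusk and the arm above 0.3 N).
It fails at once if a short rusk is pulled or knocked out of place (distance of any of cracker1_center, cracker2_center from where it was at the start of the episode above 0.025 m).
It fails at once if a bystander is pushed more than 30 mm or tipped (distance of any of jar1, jar2, jar3, salt, cezve, tin from where it was at the start of the episode above 0.03 m or angle between any of jar1, jar2, jar3, salt, cezve, tin's own z axis and vertical above 0.3 rad).
It also fails if it takes over 48 s, if anything falls off the work surface, if the arm or the gripper's body presses on something with over 40 N, if the wrist force passes 120 N, or if a joint passes its speed limit or range.

ROBOT

A 6-joint arm with a two-finger parallel gripper is mounted at the origin on the work surface. World frame = base frame: x ahead of the robot, y to its left, z up, the work surface at z = 0. Lengths are in m, angles in rad, forces in N, time in s.
With the tool pointing down it reaches from about 0.2 to 0.875 m from the base axis. Payload 3.4 kg.
Tool frame: the origin (TCP) lies between the finger pads; the fingertips stand 25 mm ahead of it and the grasp point (between the pads) lies 6 mm ahead of it (r.nose_length is the z of the fingertips in the tool frame, in m); z points along the fingers, y is the line along which they close (so a half turn about z gives the same grasp; the last joint's range is limited). The gripper opens to 94 mm and grips with 3 to 60 N. Pads are 16 mm wide; open, the fingers measure 119 mm over their backs; the gripper's body (75 mm by 177 mm) begins 78 mm behind the grasp point.
Start: joints at [-1.366, 0.276, 1.505, -0, 1.361, -0.121], TCP at [0.184, -0.545, 0.23] pointing down, gripper open.
Joint ranges: [-2.89, 2.89], [-0.75, 2.08], [0.22, 2.7], [-1.18, 4.32], [0.11, 2.71], [-2.7, 2.7]. Speed limits (rad/s): [2.57, 2.57, 3.14, 3.14, 3.14, 3.14].

INTERFACE

Orientations are given as a unit quaternion [w, x, y, z].
In Python, from plant import r, gripper_to, inverse_kinematics, vision, models, telemetry gives the robot as it stands. Calls block until the motion is done:
- r.move_to(position, orientation): joint-space move of the TCP to a pose.
- r.move_l(position, rot=None, vel=0.15, guard=None): straight line of the TCP; rot=None keeps the orientation; vel is the mean speed in m/s. With guard (N) it stops when the force on the tool has changed by that much, and returns True; else False.
- r.movej(angles): joint-space move.
- gripper_to(opening, f_grip=None): finger opening in m; f_grip is the grip in N (None keeps the last); returns when the fingers have stopped.
- r.hold(seconds).
- inverse_kinematics(position, orientation): joint angles nearest the present ones, or None.
- vision.snapshot(name): name is "scene" or "top" or "wrist"; returns the picture (400x640x3 uint8, red, green, blue); there is no depth.
- vision.get_calibration(name): a dict with "fx", "fy", "cx", "cy" (pixels), "position" and "orientation" of the camera in the world. Camera axes: x right, y down, z forward; pixel columns grow to the right and rows downward; lengths in m; the calibration is good to about 2 mm. A picture is of the moment at which its call begins: read the wrist's pose just before it. get_calibration takes no time and is no camera call; for the wrist camera it gives the pose at the moment of the call.
A pose or a line that the arm cannot do raises r.PlanningError and nothing moves.
- r.sign_off(): hands the job in; it is judged then, once.
Trained networks look in the newest picture that a camera, given by its name, has taken for a name from the list of things; names that differ only in an ending like _2 or _b are one class to them, and where a whole thing is asked for, a point or a joint stands for the part that bears it (a point fixed in the world has none). Each returns a list of dicts, best first, with "score" (0 to 1); they miss things now and then, are a little off and sometimes report something else, mostly with a low value. They report only what shows in the picture. A call takes as long as a camera call. They do not tell look-alikes from the thing itself.
- models.boxes_of(thing, camera): "at" ([x, y, z] in m, in world coordinates, good to about 4 mm: the middle of the surface that is visible of it).
- models.regions_of(thing, camera): "pixels" (400x640 bool, what is visible of it).
- models.mark_of(thing, camera): "at" ([x, y, z] in m, in world coordinates, good to about 4 mm: a listed point, or the origin of a listed thing).
Readings, each from a call of its own:
- telemetry.current_t(): time.
- telemetry.current_joints(): joint angles.
- telemetry.current_dq(): joint speeds.
- telemetry.current_joint_efforts(): joint torques, N m.
- telemetry.current_ee_pos(): TCP position.
- telemetry.current_tool_rot(): TCP orientation.
- telemetry.current_wrist_force(): force on the tool from outside, world axes, zero at the start.
- telemetry.current_torque(): the same for the moment, N m.
- telemetry.current_opening(): finger opening in m.
- telemetry.current_finger_force(): force on a finger pad.
Only numpy, scipy, OpenCV 4.12 (cv2) and the standard library are available. Lean on these libraries where they do the work, as an engineer would, in place of code of your own. Each camera call takes 0.05 s, during which the arm holds its last target. There are 200 camera calls.

## Working session

There is one attempt and no reset: what is moved stays moved. The work goes in short steps, each a Python script; the robot and the scene stay as the last script left them, time stands still between calls to the robot, and variables do not carry over. Pictures are saved under pics/ and viewed, at most 10 in all, crops included, and the job is handed in when it is done.

```bash
mkdir -p pics; ls
python3 - <<'E'
from plant import r, vision, models, telemetry
import cv2,numpy as np
for c in ["scene","top"]:
    im=vision.snapshot(c); cv2.imwrite(f"pics/{c}0.png",im[:,:,::-1])
    k=vision.get_calibration(c); print(c,{a:np.round(b,3) for a,b in k.items()})
    for t in ["tongs","tongs_grip","tongs_jaws","tray","rack","rusk","rusk_center","cracker1_center","salt","jar1","cezve","tin"]:
        print(t,[(round(d["score"],2),np.round(d["at"],3).tolist()) for d in models.mark_of(t,c)])
print(telemetry.current_t(), telemetry.current_tool_rot())
E
```

```text
pics
scene {'fx': np.float64(453.079), 'fy': np.float64(453.079), 'cx': np.float64(319.947), 'cy': np.float64(199.211), 'position': array([ 1.482, -0.498,  0.778]), 'orientation': array([-0.393,  0.757,  0.457, -0.252])}
tongs [(0.7, [0.499, 0.194, 0.011])]
tongs_grip [(0.63, [0.576, 0.207, 0.025])]
tongs_jaws [(0.97, [0.679, 0.226, 0.02])]
tray [(0.6, [0.596, 0.204, 0.005]), (0.47, [0.779, -0.228, -0.003])]
rack [(0.9, [0.342, -0.284, 0.001]), (0.63, [0.579, -0.146, -0.002]), (0.56, [0.37, 0.036, 0.0]), (0.24, [0.678, 0.224, 0.02])]
rusk [(0.88, [0.577, -0.148, 0.01])]
rusk_center [(0.59, [0.576, -0.146, 0.055]), (0.37, [0.594, 0.203, 0.006])]
cracker1_center [(0.68, [0.584, -0.191, 0.044])]
salt [(0.89, [0.527, -0.004, 0.001])]
jar1 [(0.9, [0.768, -0.001, -0.001]), (0.82, [0.771, 0.358, 0.0]), (0.66, [0.774, 0.087, 0.0]), (0.63, [0.776, -0.231, 0.0])]
cezve [(0.93, [0.528, 0.408, -0.003])]
tin [(0.85, [0.544, -0.411, -0.0])]
top {'fx': np.float64(481.598), 'fy': np.float64(481.598), 'cx': np.float64(315.838), 'cy': np.float64(197.368), 'position': array([ 0.414, -0.018,  1.317]), '
[... 296 characters left out ...]
4])]
rack [(0.77, [0.343, -0.286, -0.0]), (0.74, [0.576, -0.148, 0.001]), (0.72, [0.372, 0.039, -0.001])]
rusk [(0.71, [0.578, -0.145, 0.012])]
rusk_center [(0.65, [0.53, 0.412, 0.0]), (0.6, [0.577, -0.146, 0.059]), (0.37, [0.775, -0.232, -0.001])]
cracker1_center [(0.71, [0.581, -0.192, 0.037]), (0.37, [0.577, 0.208, 0.028])]
salt [(0.9, [0.527, -0.007, -0.004]), (0.63, [0.544, -0.41, 0.001])]
jar1 [(0.95, [0.768, 0.358, -0.004]), (0.85, [0.772, 0.211, 0.002]), (0.61, [0.773, 0.004, -0.002]), (0.6, [0.772, -0.231, 0.0]), (0.6, [0.778, 0.086, -0.0])]
cezve [(0.75, [0.531, 0.413, 0.002])]
tin [(0.69, [0.545, -0.411, -0.0])]
1.3 [ 1.12206074e-05  9.86763974e-01  1.62163064e-01 -5.68906295e-07]
```

Run:
```python
import cv2,numpy as np
a=cv2.imread("pics/scene0.png");b=cv2.imread("pics/top0.png")
cv2.imwrite("pics/both.png",cv2.resize(np.vstack([a,b[:, :]]),(480,600)))
# rack + tongs crop from top, enlarged
cv2.imwrite("pics/crop.png",cv2.resize(b[60:330,220:500] if 0 else b[100:320,200:480],(763,600),interpolation=cv2.INTER_CUBIC))
```

```text
(no output)
```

View pics/scene0.png

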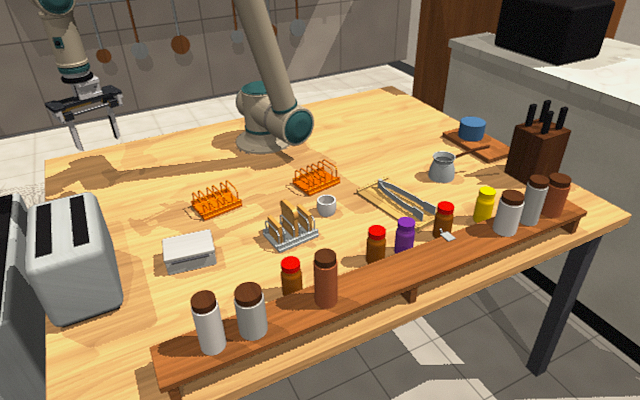

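View pics/top0.png

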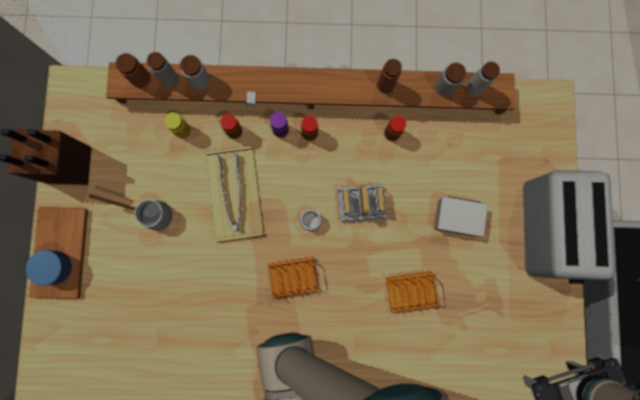

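Three rack-shaped things show in the top picture: steel at (361,203), orange at (293,278) and orange at (413,292). The steel one fits because it is not orange and holds a tall rusk between two short ones. The tongs lie on the tray at about (229,190), with the hinge at (235,228). I'll confirm in a crop.

Run:
```python
import cv2,numpy as np
a=cv2.imread("pics/scene0.png");b=cv2.imread("pics/top0.png")
f=lambda im:cv2.resize(im,(800,296),interpolation=cv2.INTER_CUBIC)
cv2.imwrite("pics/crop2.png",np.vstack([f(b[145:245,200:470][:, :]),f(a[160:260,240:510])]))
```

```text
(no output)
```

View pics/crop2.png

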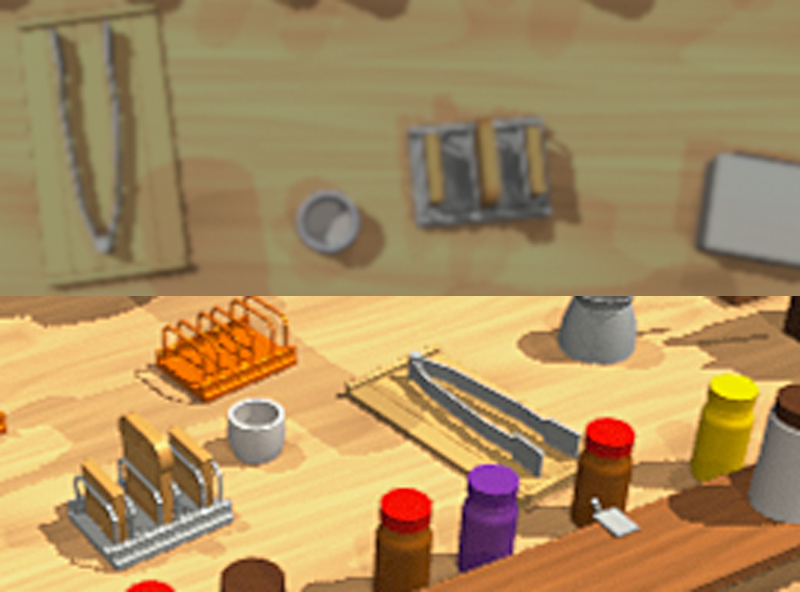

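The crop confirms it. The tall arched rusk stands in the middle slot of the steel rack (crop 485,160), with a short rusk on either side. The tongs lie open, jaws away from the robot. I'll move now and look at the rack and tongs with the wrist camera.

```bash
cat > h.py <<'E'
from plant import r, gripper_to, inverse_kinematics, vision, models, telemetry
import cv2,numpy as np
from scipy.spatial.transform import Rotation as R
def q(a): return [0,np.cos(a/2),np.sin(a/2),0]
def marks(c,ts,n=2):
    for t in ts: print(t,[(round(d["score"],2),np.round(d["at"],4).tolist()) for d in models.mark_of(t,c)[:n]])
def look(name):
    k=vision.get_calibration("wrist"); im=vision.snapshot("wrist"); cv2.imwrite(f"pics/{name}.png",im[:,:,::-1]); return k,im
def unproj(k,uv,z):
    w,x,y,zz=k["orientation"]; M=R.from_quat([x,y,zz,w]).as_matrix()
    uv=np.atleast_2d(uv).astype(float)
    d=np.c_[(uv[:,0]-k["cx"])/k["fx"],(uv[:,1]-k["cy"])/k["fy"],np.ones(len(uv))]@M.T
    p=np.array(k["position"]); return p+d*((z-p[2])/d[:,2])[:,None]
E
python3 - <<'E'
from h import *
T=telemetry.current_t
r.move_to([0.47,-0.146,0.33],q(0.1)); print(T(), telemetry.current_joints())
k,im=look("rackw"); print(k)
marks("wrist",["rack","rusk","rusk_center","cracker1_center","cracker2_center"])
for t,z in (("rusk",.107),("cracker1_center",.072)):
  for d in models.regions_of(t,"wrist")[:3]:
    v,u=np.nonzero(d["pixels"]); print(t,d["score"],len(u),cv2.minAreaRect(np.c_[u,v].astype(np.float32)))
r.move_to([0.50,0.20,0.33],q(0.18)); print(T())
k,im=look("tongw"); print(k)
marks("wrist",["tongs","tongs_grip","tongs_jaws","tray"])
for d in models.regions_of("tongs","wrist")[:2]:
    v,u=np.nonzero(d["pixels"]); np.save("tm.npy",d["pixels"]); P=unproj(k,np.c_[u,v],.033)[:,:2]; print(d["score"],len(u),P.mean(0),P.min(0),P.max(0)); 
    break
a=cv2.imread("pics/rackw.png");b=cv2.imread("pics/tongw.png");cv2.imwrite("pics/w1.png",cv2.resize(np.vstack([a,b]),(480,600)))
E
```

```text
3.1167 [-4.43732136e-01  1.07354620e-01  1.48098126e+00 -4.45784963e-04
  1.55353478e+00  1.02794622e+00]
{'fx': 333.7949365399953, 'fy': 333.7949365399953, 'cx': 321.1592320852707, 'cy': 199.16179310715407, 'position': array([ 0.54658492, -0.1391074 ,  0.48340674]), 'orientation': array([ 0.10033201,  0.73442808, -0.66492429, -0.09178549])}
rack [(0.85, [0.3386, -0.2865, -0.0026]), (0.81, [0.3685, 0.0351, 0.0036])]
rusk [(0.93, [0.5758, -0.1488, 0.0164])]
rusk_center [(0.86, [0.5742, -0.1437, 0.0578])]
cracker1_center [(0.92, [0.584, -0.188, 0.0445])]
cracker2_center [(0.83, [0.5732, -0.097, 0.0439])]
rusk 0.73 794 ((330.0, 79.5), (71.0, 12.0), 90.0)
cracker1_center 0.89 673 ((366.9999694824219, 81.0), (11.999998092651367, 53.99999237060547), 0.0)
cracker1_center 0.59 10707 ((70.18891906738281, 67.747802734375), (160.01539611816406, 102.21065521240234), 78.02386474609375)
cracker1_center 0.54 3045 ((55.85294723510742, 59.4117546081543), (134.60726928710938, 50.447410583496094), 75.96376037597656)
4.825
{'fx': 333.7949365399953, 'fy': 333.7949365399953, 'cx': 321.1592320852707, 'cy': 199.16179310715407, 'position': array([0.57598961, 0.21300492, 0.48374111]), 'orientation': array([ 0.10387155,  0.76043242, -0.63510006, -0.08718455])}
tongs [(0.54, [0.5941, 0.2018, -0.0005])]
tongs_grip [(0.83, [0.5755, 0.207, 0.0209])]
tongs_jaws []
tray [(0.65, [0.595, 0.2001, -0.0021])]
0.96 1010 [0.59215047 0.21003858] [0.48931717 0.18287168] [0.69974842 0.25190575]
```

View pics/w1.png

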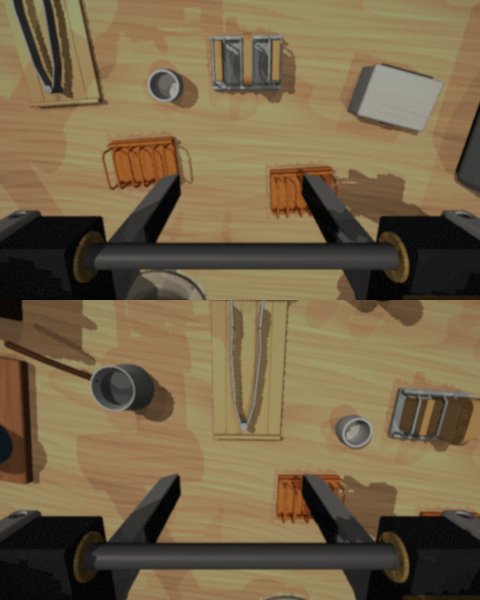

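In the wrist pictures the steel rack (248,62 in the half picture) has its slots running nearly straight up the image, so their heading is about 0.1. The tongs' arms run up from the hinge at (243,425). I'll fit the midlines with my own code and then grasp.

Run:
```python
from h import *
k=dict(fx=333.795,fy=333.795,cx=321.159,cy=199.162)
kt=dict(k,position=[0.57598961,0.21300492,0.48374111],orientation=[0.10387155,0.76043242,-0.63510006,-0.08718455])
kr=dict(k,position=[0.54658492,-0.1391074,0.48340674],orientation=[0.10033201,0.73442808,-0.66492429,-0.09178549])
m=np.load("tm.npy"); v,u=np.nonzero(m); print("rows",v.min(),v.max())
P=unproj(kt,np.c_[u,v],.033)[:,:2]
h=np.array([.5,.192]); th=.18
for _ in range(5):
    e=np.array([np.cos(th),np.sin(th)]);n=np.array([-e[1],e[0]]); s=(P-h)@e; t=(P-h)@n
    c=[];w=[]
    for s0 in np.arange(.02,.19,.005):
        b=abs(s-s0)<.004; L=t[b&(t>0.0)];Q=t[b&(t<=0.0)]
        if len(L)>2 and len(Q)>2: c.append((s0,(np.median(L)+np.median(Q))/2)); w.append((s0,np.median(L)-np.median(Q)))
    c=np.array(c); p=np.polyfit(c[:,0],c[:,1],1); th+=np.arctan(p[0]); h=h+n*p[1]
print("tongs",th,h,"smin",s.min(),s.max(),np.round(w,3)[::4].tolist(),"grip",h+e*(s.min()+.005+.08))
a=cv2.imread("pics/rackw.png"); 
for vv in (44,60,80,100,112):
    x=unproj(kr,[[330,vv]],.107)[0]; print(vv,x.round(4))
A=unproj(kr,[[330,44],[330,115]],.107); d=A[0]-A[1]; print("slot heading if vertical",np.arctan2(d[1],d[0]))
cv2.imwrite("pics/rk.png",cv2.resize(a[30:140,270:410],(764,600),interpolation=cv2.INTER_CUBIC))
```

```text
rows 0 173
tongs 0.15712911055459236 [0.49963691 0.19399565] smin -0.010026787304842324 0.20081785313799014 [[0.02, 0.023], [0.055, 0.036], [0.075, 0.04], [0.105, 0.045], [0.125, 0.047], [0.15, 0.045], [0.17, 0.045]] grip [0.5736865  0.20572766]
44 [ 0.6088 -0.1416  0.107 ]
60 [ 0.5934 -0.1432  0.107 ]
80 [ 0.5738 -0.1453  0.107 ]
100 [ 0.5535 -0.1475  0.107 ]
112 [ 0.541  -0.1488  0.107 ]
slot heading if vertical 0.10620023284936253
```

View pics/rk.png

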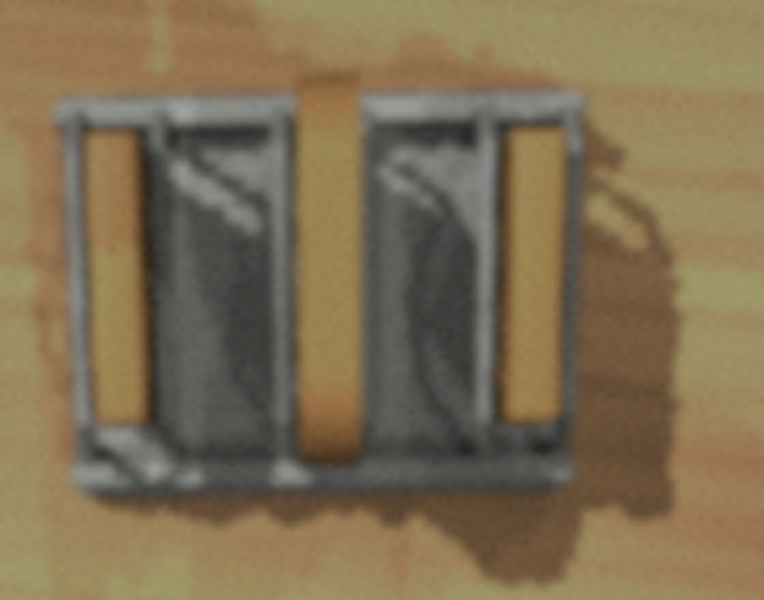

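Run:
```python
from h import *
T=telemetry.current_t; a=0.165
gripper_to(0.094,15)
r.move_to([.577,.2072,.12],q(a))
print(r.move_l([.577,.2072,.0355],vel=.08,guard=8), telemetry.current_ee_pos(), T())
gripper_to(0.038,15); print(telemetry.current_opening(),telemetry.current_finger_force(),T())
print(r.move_l([.577,.2072,.20],vel=.1)); r.hold(.3)
print(telemetry.current_opening(),telemetry.current_finger_force(),telemetry.current_wrist_force(),T())
k,im=look("held"); print(k["position"],k["orientation"]); marks("wrist",["tongs","tongs_grip","tongs_jaws"])
vision.snapshot("top");marks("top",["tongs_grip","tongs_jaws"])
s=vision.snapshot("scene");marks("scene",["tongs_grip","tongs_jaws"])
cv2.imwrite("pics/h2.png",np.vstack([cv2.resize(im[:,:,::-1],(480,300)),cv2.resize(s[100:280,300:588,::-1],(480,300))]))
```

```text
False [0.57747882 0.20733233 0.03605244] 7.45
0.03797877842603003 7.317129920575098 8.425
False
0.03823384618548766 6.8572838026193494 [-1.08310163  0.14634907 -0.99181489] 10.5167
[0.65296598 0.21989038 0.35347238] [ 0.1031675   0.75595062 -0.64037752 -0.08838419]
tongs [(0.65, [0.4975, 0.1965, 0.1725])]
tongs_grip [(0.18, [0.5949, 0.2032, 0.0002])]
tongs_jaws []
tongs_grip [(0.51, [0.5776, 0.2021, 0.1887])]
tongs_jaws [(0.65, [0.5768, -0.1422, 0.0132]), (0.63, [0.6804, 0.2158, 0.1847])]
tongs_grip [(0.97, [0.5765, 0.2056, 0.1896])]
tongs_jaws [(0.79, [0.6788, 0.2204, 0.1822])]
```

View pics/h2.png

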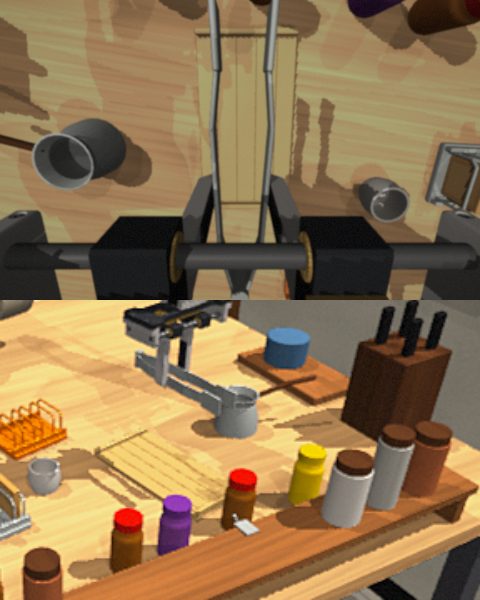

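The tongs are held, level and centred: the arms' midline is at about u=242, against the image centre of 241. I'll carry them above the rusk and check.

Run:
```python
from h import *
T=telemetry.current_t
r.move_l([.4717,-.1574,.20],rot=q(.112),vel=.15); r.hold(.3); print(T(),telemetry.current_ee_pos(),telemetry.current_opening(),telemetry.current_finger_force())
k,im=look("hov"); print(k)
marks("wrist",["rusk_center","tongs_jaws"])
vision.snapshot("top");marks("top",["tongs_jaws","rusk_center"])
s=vision.snapshot("scene");marks("scene",["tongs_jaws","rusk_center"])
cv2.imwrite("pics/h3.png",np.vstack([im[:,:,::-1][0:200,120:520],s[100:300,150:550,::-1]]).repeat(1,0))
p=cv2.imread("pics/h3.png"); cv2.imwrite("pics/h3.png",cv2.resize(p,(600,600)))
```

```text
14.0 [ 0.47175014 -0.15723907  0.20000108] 0.03825972751241125 6.857320117296695
{'fx': 333.7949365399953, 'fy': 333.7949365399953, 'cx': 321.1592320852707, 'cy': 199.16179310715407, 'position': array([ 0.54829124, -0.14866589,  0.35372315]), 'orientation': array([ 0.10064863,  0.73883257, -0.66008624, -0.0910079 ])}
rusk_center []
tongs_jaws []
tongs_jaws [(0.55, [0.5775, -0.153, 0.1879])]
rusk_center [(0.46, [0.5747, -0.1478, 0.0611])]
tongs_jaws [(0.71, [0.5773, -0.15, 0.1843])]
rusk_center [(0.69, [0.5766, -0.1448, 0.055]), (0.36, [0.5759, -0.1467, -0.0036])]
```

View pics/h3.png

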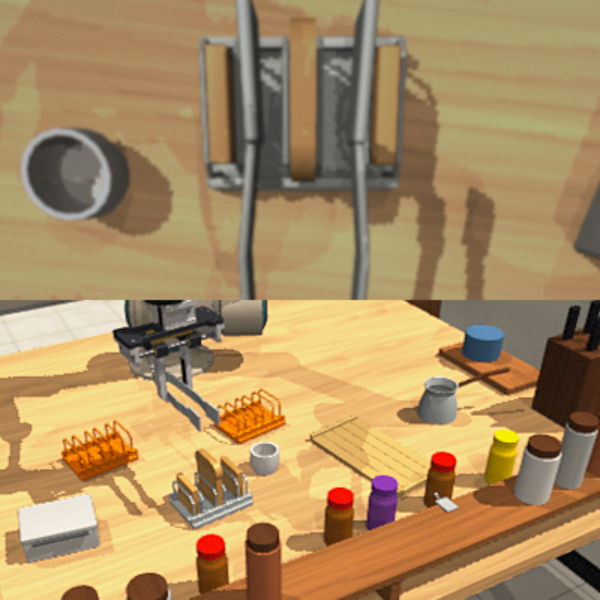

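The rusk's midline is at u≈321 and the jaws' middle at u≈324–325 on a nearer plane, so the jaws are about 2.5 mm too far right. I'll shift them and descend.

Run:
```python
from h import *
T=telemetry.current_t
x,y=.4710,-.1549
r.move_l([x,y,.20],vel=.05)
print(r.move_l([x,y,.1045],vel=.06,guard=4),telemetry.current_ee_pos(),T())
k,im=look("low")
s=vision.snapshot("scene");marks("scene",["tongs_jaws","rusk_center"])
p=np.vstack([im[:,:,::-1][0:200,120:520],cv2.resize(s[180:280,200:400,::-1],(400,200))])
cv2.imwrite("pics/h4.png",cv2.resize(p,(600,600)))
```

```text
False [ 0.47126007 -0.15502479  0.10485212] 16.4417
tongs_jaws [(0.63, [0.5733, -0.1502, 0.0902])]
rusk_center [(0.58, [0.5747, -0.1445, 0.0557])]
```

View pics/h4.png

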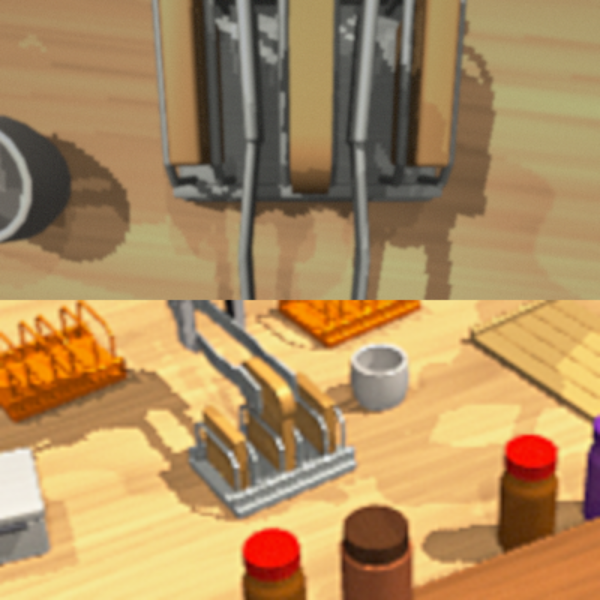

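The jaws straddle the upper part of the rusk (rusk middle u≈311, jaws' middle ≈306 in the enlarged picture). I'll nudge them 1.4 mm right, close and draw upward.

Run:
```python
from h import *
T=telemetry.current_t
x,y=.4711,-.1563
r.move_l([x,y,.1045],vel=.03)
def st(s): print(s,round(telemetry.current_opening(),4),round(float(telemetry.current_finger_force()),2),np.round(telemetry.current_wrist_force(),2),round(T(),2))
st("pre")
for o in (.034,.031): gripper_to(o,20); st(o)
gripper_to(.02,28); r.hold(.4); st("squeezed")
```

```text
pre 0.0383 6.86 [ 0.63 -0.42 -0.57] 16.89
0.034 0.0343 8.67 [-0.09 -0.91 -1.8 ] 17.2
0.031 0.0313 10.57 [-0.11  0.13 -1.54] 17.48
squeezed 0.0296 27.94 [-0.03  0.63 -1.13] 18.1
```

Run:
```python
from h import *
T=telemetry.current_t
def st(s): print(s,round(telemetry.current_opening(),4),round(float(telemetry.current_finger_force()),2),np.round(telemetry.current_wrist_force(),2),round(T(),2))
x,y=.4711,-.1563
print(r.move_l([x,y,.125],vel=.04,guard=8)); st("up2")
print(r.move_l([x,y,.205],vel=.06)); r.hold(.8); st("up")
s=vision.snapshot("scene");marks("scene",["tongs_jaws","rusk_center","cracker1_center","cracker2_center"])
t=vision.snapshot("top")
p=np.vstack([cv2.resize(s[150:290,180:460,::-1],(600,300)),cv2.resize(t[120:260,250:530,::-1],(600,300))])
cv2.imwrite("pics/h5.png",p)
```

```text
False
up2 0.0298 27.94 [-0.17 -0.04 -2.16] 18.77
False
up 0.0301 27.94 [-0.39 -0.45 -1.39] 21.05
tongs_jaws [(0.64, [0.5713, -0.1557, 0.1889])]
rusk_center [(0.62, [0.5766, -0.1434, 0.1575])]
cracker1_center [(0.62, [0.5857, -0.1888, 0.0436])]
cracker2_center [(0.56, [0.5727, -0.1012, 0.0439]), (0.27, [0.7768, -0.2309, -0.0009])]
```

View pics/h5.png

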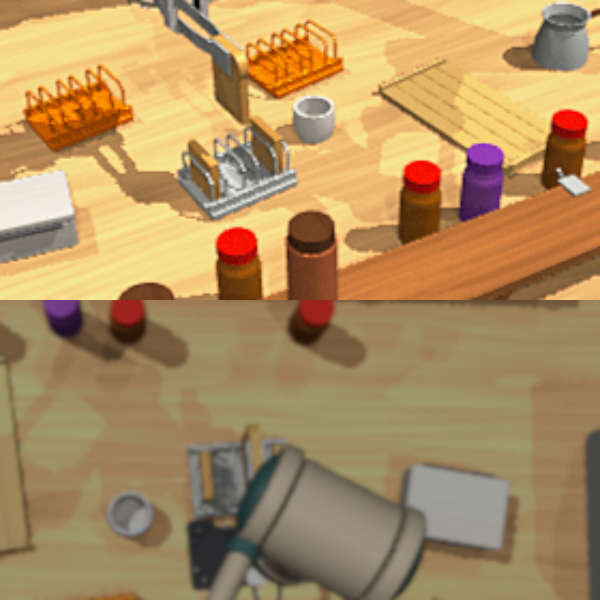

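The rusk hangs between the jaws, with its centre about 157 mm up and well clear of the rack. The short rusks and the bystanders have not moved. I'll hand the job in.

Run:
```python
from h import *
print(r.sign_off())
```

```text
the job is handed in; nothing more can be done
None
```

I picked up the tongs, drew the tall rusk well clear of the steel rack and handed the job in with it held still in the squeezed jaws; the hand-in returned no verdict.

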